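# Lock the T-foot anchor into the printer desk's slot rail

### The arm

A 6-joint arm with a two-finger parallel gripper is mounted at the origin on the work surface. World frame = base frame: x ahead of the robot, y to its left, z up, the work surface at z = 0. Lengths are in m, angles in rad, forces in N, time in s.
With the tool pointing down it reaches from about 0.3 to 0.775 m from the base axis. Payload 14.6 kg.
Tool frame: the origin (TCP) lies on the centre line of the jaws, within the pads' length; the fingertips stand 11 mm ahead of it and the grasp point (between the pads) lies 8 mm behind it; z points along the fingers, y is the direction in which the jaws open and shut (so a half turn about z gives the same grasp; the last joint's range is limited). The gripper opens to 85 mm and grips with 20 to 120 N. Pads are 22 mm wide; open, the fingers measure 114 mm over their backs; the gripper's body (76 mm by 85 mm) begins 54 mm behind the grasp point. The pads swing forward as they close: fully open they stand 13 mm farther back than shut.
Start: joints at [-1.411, 0.3, 1.521, -0, 1.321, -0.067], TCP at [0.124, -0.536, 0.242] pointing down, gripper open.
Joint ranges: [-3.03, 3.03], [-0.79, 2.21], [0.23, 2.52], [-1.04, 4.18], [0, 3.07], [-2.55, 2.55]. Speed limits (rad/s): [2.22, 2.22, 2.57, 3.14, 3.14, 3.14].

### API

Orientations are given as a rotation vector (axis times angle).
In Python, from rig import sense, read_camera, job_done gives the robot as it stands.
- The arm moves only by the shell command python3 -m jog 'ROWS'. ROWS is JSON, a list of rows, each an object with "translation": the shift along the world's x, y, z in mm, a list of three; "rotation": the turn, a rotation vector about the world's x, y, z in degrees, a list of three; "grip": the finger opening in mm, from 0 to 85.4. A call has 1 to 8 rows; each row is the pose to reach, as a shift and turn from the pose commanded when the call began; what a row does not reach only later rows make up. A row lasts 1/10 s, in which the tool goes at most 50 mm and 8.59 degrees, less where a joint would pass 70% of its speed; a pose out of reach is approached as far as the arm can. A call with a gripper value outside its range is refused whole. The fingers move at their own pace and stop on an object; the grip force is fixed at half the most. Time passes only in rows, so rows that repeat a pose let the fingers close. It gives the time, the measured TCP pose, the force and the opening at its end, in the units of the state.
- sense(): the state, without advancing time (a new reading comes with each control period).
- read_camera(name): name is "scene" or "top" or "wrist"; returns a dict with "pixels" (400x640x3 uint8, red, green, blue), "range_z" (400x640 float32, m along the optical axis (not along the pixel's ray), 0 where there is no reading), "mtx" (3x3 intrinsics, pixels), "eye" and "orientation" of the camera in the world. Camera axes: x right, y down, z forward; pixel columns grow to the right and rows downward; lengths in m; the calibration is good to about 2 mm. A picture is of the moment at which its call begins.
- job_done(): hands the job in, once; it reports no verdict.
The state is a dict: "t": time; "joint_positions": joint angles; "qvel": joint speeds; "effort": joint torques, N m; "eef_pos": TCP position; "tcp_rot": TCP orientation; "ft_force": force on the tool from outside, world axes, zero at the start; "wrist_torque": the same for the moment, N m; "grip_width": finger opening in m.
Only numpy, scipy, OpenCV 4.12 (cv2) and the standard library are available. Lean on these libraries where they do the work, as an engineer would, in place of code of your own. Each camera call takes 0.05 s, during which the arm holds its last target.

### The job

On the 3D-printing desk three anchors stand upright; take the one with the long, narrow foot and let its foot down through the slot of the wide T-slot rail until its collar rests on the rail. Then twist it a quarter turn so that its foot lies crosswise under the lips and is locked, and let go. Leave the round-footed and the square-footed anchors standing where they are.

Things in the scene. Friction and masses are not known exactly. Their poses are not given: they have to be found in the camera images.
- t_anchor: Anchor to fit, 90 g. Steel foot 70 (along its x) x 18 mm, 7 thick; stem 16 across, height 7 to 17 mm; round collar 48 across, 17 to 21; flat grey grip 40 long (along x, like the foot), 14 thick (y), height 21 to 68: pinch across the 14. From above the foot's ends stick out 11 mm past the collar. Origin: centre of the foot's underside, z up. Half a turn makes no difference.
- slot (a point): Slot mouth centre, on the top face of the fixed aluminium rail (96 x 210, 26 mm high); y along the slot, x across, z up. Opening 32 (x) x 140 mm (y); lips 6 thick; channel below 80 wide, 140 long, floor 22 below the top face. With the collar on the lips the foot's underside is 17 below the top face, with 4 mm play under the lips; it turns freely either way. Any place along it will do.
- round_anchor: Look-alike with the same stem, collar and grip, but a round foot 64 mm across, 7 mm thick. Too wide for the slot; to be left standing. Origin at the centre of its underside, z up, x along its 40 mm grip.
- square_anchor: Look-alike with the same stem, collar and grip, but a square foot 56 x 56 mm, 7 mm thick. Too wide for the slot; to be left standing. Origin at the centre of its underside, z up, x along its 40 mm grip.
Not all that is in view belongs to the job. What is shaped like the t_anchor but black or turquoise is not meant.

How it is judged:
By the outcome, as a careful person would: the job done as asked, in the order asked, and still so for the second after the job is handed in, with the robot touching nothing.
It also fails if it takes over 45 s, if anything falls off the work surface, if the arm or the gripper's body presses on something with over 40 N, if the wrist force passes 120 N, or if a joint passes its speed limit or range.

## Working session

There is one attempt and no reset: what is moved stays moved. The work goes in short steps, Python scripts to look and compute and a shell command to move; the robot and the scene stay as the last step left them, time stands still between calls to the robot, and variables do not carry over. Pictures are saved under pics/ and viewed, and the job is handed in when it is done.

```bash
mkdir -p pics
cat > h.py <<'E'
import numpy as np, cv2
from rig import sense, read_camera, job_done
def save(n,f,crop=None,s=1):
    c=read_camera(n); im=c['pixels'][:,:,::-1]
    np.savez('pics/'+f+'.npz',**{k:np.asarray(v) for k,v in c.items()})
    if crop: u0,v0,u1,v1=crop; im=im[v0:v1,u0:u1]
    im=cv2.resize(im,None,fx=s,fy=s,interpolation=cv2.INTER_CUBIC)
    cv2.imwrite('pics/'+f+'.png',im); return c
def R(c):
    o=np.asarray(c['orientation'],float)
    if o.shape==(3,3): return o
    return cv2.Rodrigues(o.reshape(3,1))[0]
def cloud(c):
    z=np.asarray(c['range_z'],float); K=np.asarray(c['mtx']); v,u=np.mgrid[:z.shape[0],:z.shape[1]]
    p=np.stack([(u-K[0,2])/K[0,0]*z,(v-K[1,2])/K[1,1]*z,z],-1)
    P=p@R(c).T+np.asarray(c['eye']); P[z<=0]=np.nan; return P
E
python3 - <<'E'
from h import *
for n in ['top','scene','wrist']:
    c=save(n,n+'0'); print(n,c['eye'],c['orientation'],c['mtx'])
print(sense())
E
```

```text
top [0.4674792  0.0338908  0.97815313] [-2.14879258  2.12627672 -0.11414489] [[438.39743839   0.         316.15552787]
 [  0.         438.39743839 208.86177988]
 [  0.           0.           1.        ]]
scene [ 0.95148089 -0.13541571  0.55097809] [-2.1418682  -1.34689306  0.44296267] [[369.48364865   0.         318.93410366]
 [  0.         369.48364865 200.94316344]
 [  0.           0.           1.        ]]
wrist [ 0.19205428 -0.52066351  0.37466558] [ 2.27730933 -1.81069362 -0.26003884] [[332.02175615   0.         318.3788501 ]
 [  0.         332.02175615 195.2609006 ]
 [  0.           0.           1.        ]]
{'t': 0.15, 'joint_positions': array([-1.41061897e+00,  3.00352186e-01,  1.52141573e+00,  3.56035531e-05,
        1.32069483e+00, -6.66081426e-02]), 'qvel': array([-0.00147184, -0.00108834, -0.0028587 , -0.00013662, -0.0001535 ,
       -0.00068859]), 'effort': array([ 1.43615212e-03, -5.43666530e+01, -3.61887860e+01, -5.47743866e-05,
        3.12633267e-03, -1.96783526e-05]), 'eef_pos': array([ 0.12364101, -0.53576053,  0.24185649]), 'tcp_rot': array([-3.12055353e+00, -3.55358622e-01,  9.79558591e-06]), 'ft_force': array([ 0.14926587, -0.10135748, -0.16743313]), 'wrist_torque': array([ 0.07536096, -0.00866565,  0.02640244]), 'grip_width': 0.08548710524020132}
```

View pics/top0.png

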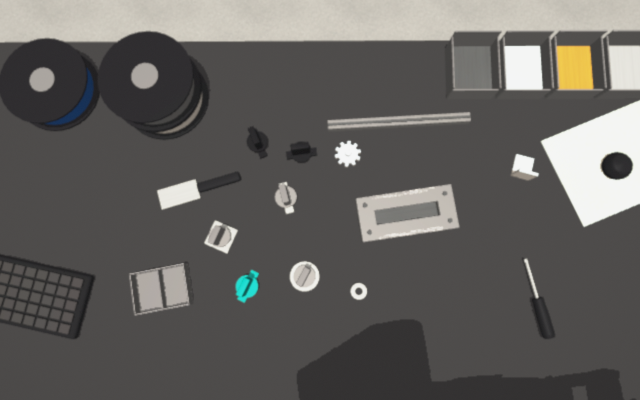

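View pics/scene0.png

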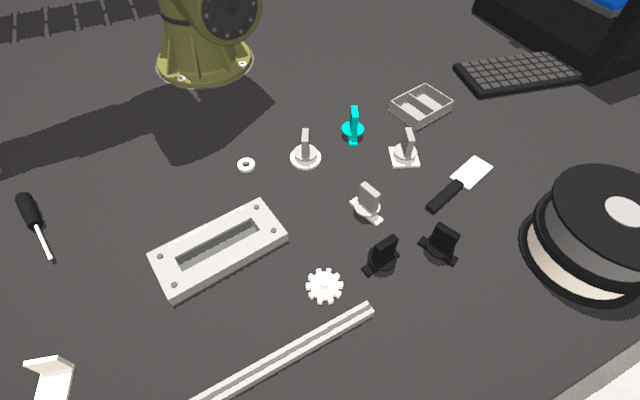

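View pics/wrist0.png

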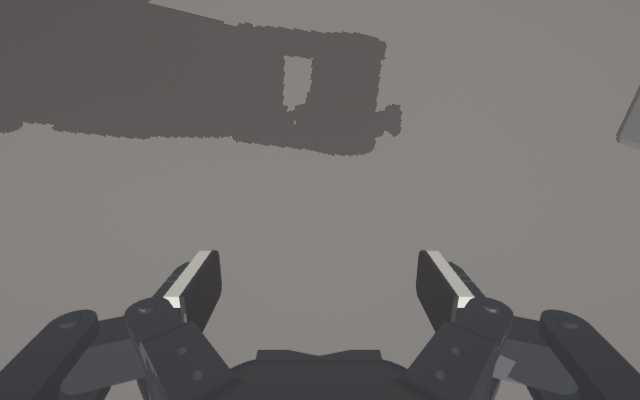

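Candidates in the top view:
- Grey with a long narrow foot at (286,197)
- Round foot at (305,276)
- Square foot at (221,236)
- Black at (258,141) and (301,152)
- Turquoise at (247,287)

By the description I choose (286,197), which is (367,203) in the scene view. The rail is at (408,213). The thin extrusion at (400,121) is a distractor. Next is a close crop and the measurements.

Run:
```python
from h import *
c=np.load('pics/top0.npz'); P=cloud(c)
im=c['pixels'][:,:,::-1]
a=cv2.resize(im[160:300,200:330],None,fx=4,fy=4,interpolation=cv2.INTER_CUBIC)
s=np.load('pics/scene0.npz'); b=cv2.resize(s['pixels'][:,:,::-1][165:235,335:405],None,fx=4,fy=4,interpolation=cv2.INTER_CUBIC)
o=np.zeros((560,800,3),np.uint8); o[:560,:520]=a; o[:280,520:800]=b
cv2.imwrite('pics/crop0.png',o)
PS=cloud(s)
def show(P,reg,zlo,zhi,nm):
    u0,v0,u1,v1=reg; q=P[v0:v1,u0:u1].reshape(-1,3); q=q[(q[:,2]>zlo)&(q[:,2]<zhi)]
    if len(q)<4: print(nm,len(q));return
    r=cv2.minAreaRect(q[:,:2].astype(np.float32)); print(nm,len(q),'rect c',np.round(r[0],4),np.round(r[1],4),round(r[2],1),'mean',q.mean(0).round(4),'z',np.percentile(q[:,2],[5,50,95]).round(4))
for nm,PP,reg in [('top',P,(268,175,304,220)),('scene',PS,(345,178,390,228))]:
    show(PP,reg,.003,.012,nm+' foot'); show(PP,reg,.014,.026,nm+' collar'); show(PP,reg,.055,.08,nm+' gripTop'); show(PP,reg,.03,.08,nm+' grip')
for nm,PP,reg in [('top',P,(345,175,470,250)),('scene',PS,(140,190,300,305))]:
    show(PP,reg,.018,.035,nm+' rail')
# table level
print('table', np.nanmedian(P[250:300,400:480,2]), np.nanmedian(PS[100:130,260:280,2]))
```

```text
top foot 299 rect c [0.6271 0.1328] [0.1009 0.0796] 1.1 mean [0.6264 0.1314 0.005 ] z [0.0031 0.0042 0.0095]
top collar 220 rect c [0.6248 0.1302] [0.0446 0.0476] 11.7 mean [0.6244 0.1292 0.0225] z [0.0199 0.0226 0.0253]
top gripTop 133 rect c [0.6254 0.1303] [0.0399 0.014 ] 14.8 mean [0.6245 0.1297 0.0687] z [0.0608 0.0692 0.0727]
top grip 154 rect c [0.6254 0.1302] [0.0399 0.0142] 14.6 mean [0.6233 0.1289 0.0652] z [0.0397 0.0688 0.0726]
scene foot 123 rect c [0.6258 0.1316] [0.0704 0.0191] 15.1 mean [0.6381 0.1331 0.0061] z [0.004  0.0062 0.0077]
scene collar 243 rect c [0.6306 0.127 ] [0.047  0.0344] 48.6 mean [0.6317 0.1229 0.0204] z [0.0176 0.0203 0.0238]
scene gripTop 234 rect c [0.626  0.1311] [0.0398 0.0155] 13.8 mean [0.6281 0.1296 0.0645] z [0.0567 0.0663 0.0683]
scene grip 430 rect c [0.6261 0.1311] [0.0402 0.0156] 13.8 mean [0.6292 0.1285 0.0546] z [0.033  0.0576 0.0681]
top rail 3372 rect c [ 0.5919 -0.1359] [0.0963 0.211 ] 9.1 mean [ 0.5912 -0.1358  0.0275] z [0.0245 0.0275 0.0304]
scene rail 5472 rect c [ 0.5912 -0.1341] [0.0985 0.2105] 9.3 mean [ 0.5963 -0.1408  0.0248] z [0.0218 0.0249 0.0266]
table 0.0014760080188393476 -0.0011168989458901768
```

View pics/crop0.png

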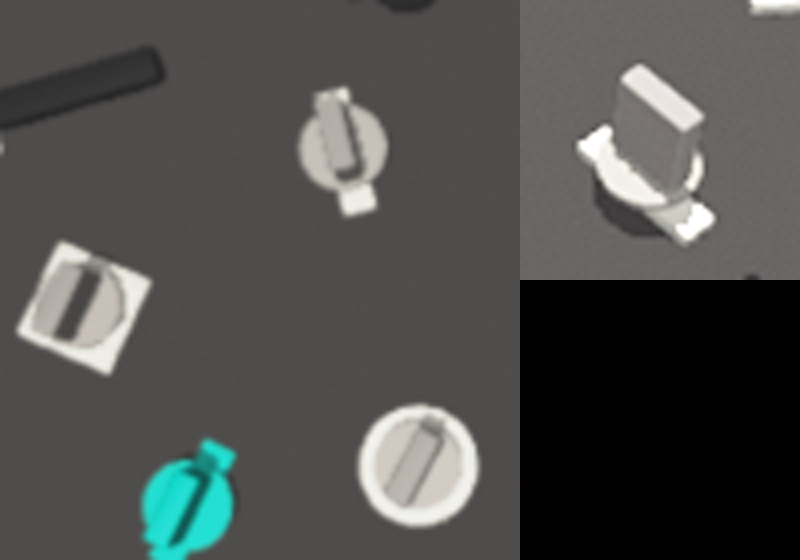

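The crop confirms it: the white anchor at top (286,197) has the long narrow foot, the others are square, round or turquoise. Top and scene agree on about (0.626, 0.1305), yaw about 14.5°, grip top at 68 mm and rail top at 26 mm. I move above it.

```bash
python3 -m jog '[{"translation":[502,666,0],"rotation":[0,0,1.5],"grip":85},{"translation":[502,666,0],"rotation":[0,0,1.5],"grip":85},{"translation":[502,666,0],"rotation":[0,0,1.5],"grip":85},{"translation":[502,666,0],"rotation":[0,0,1.5],"grip":85},{"translation":[502,666,0],"rotation":[0,0,1.5],"grip":85},{"translation":[502,666,0],"rotation":[0,0,1.5],"grip":85},{"translation":[502,666,0],"rotation":[0,0,1.5],"grip":85},{"translation":[502,666,0],"rotation":[0,0,1.5],"grip":85}]'
python3 - <<'E'
from h import *
for f in ['top0','scene0']:
    c=np.load(f'pics/{f}.npz'); P=cloud(c); ok=(P[...,2]>.018)&(P[...,2]<.035)&(abs(P[...,0]-.5916)<.06)&(abs(P[...,1]+.135)<.11)
    q=P.reshape(-1,3); a=np.radians(99.2); d=np.array([np.cos(a),np.sin(a)]); n=np.array([d[1],-d[0]])
    r=q[:,:2]-[.5916,-.135]; l=r@d; w=r@n
    z=q[:,2]; inn=(abs(l)<.1)&(abs(w)<.045)&(z<.015)&(z>-.01)
    print(f,'slot low: l',np.percentile(l[inn],[1,99]),'w',np.percentile(w[inn],[1,99]),'z',np.median(z[inn]), inn.sum())
    top=ok.reshape(-1)
    for k in (-.04,-.02,0,.02,.04):
        m=top&(abs(l-k)<.006); ww=w[m]; print(k,'gap',ww[ww<0].max() if (ww<0).any() else 0, ww[ww>0].min())
E
```

```text
t: 0.95
eef_pos: [0.3652, -0.2146, 0.2424]
tcp_rot: [3.116, 0.396, 0.0]
ft_force: [1.1, -0.9, 0.3]
grip_width: 0.0848
top0 slot low: l [-0.07050734  0.06502169] w [-0.01371066  0.01777808] z 0.005587768751739275 897
-0.04 gap -0.015960288694162494 0.016132362522416916
-0.02 gap -0.015638928994222184 0.01607985285082435
0 gap -0.016560041807244286 0.016110643433451963
0.02 gap -0.01568245177300356 0.01602725339632036
0.04 gap -0.015970337978045826 0.016228407334559745
scene0 slot low: l [-0.06799531  0.07085927] w [-0.02753726  0.00126271] z 0.0029897006622904287 1208
-0.04 gap -0.01465849539273052 0.014755502214313708
-0.02 gap -0.014853648616516429 0.015395527572720186
0 gap -0.015281186814787507 0.01559017310792159
0.02 gap -0.015527148702681957 0.01520411287105362
0.04 gap -0.015493668723734751 0.015448669061300829
```

```bash
python3 -m jog '[{"translation":[50,66,0],"rotation":[0,0,0],"grip":85},{"translation":[100,132,0],"rotation":[0,0,0],"grip":85},{"translation":[258,345,-40],"rotation":[0,0,0],"grip":85},{"translation":[258,345,-40],"rotation":[0,0,0],"grip":85},{"translation":[258,345,-40],"rotation":[0,0,0],"grip":85},{"translation":[258,345,-40],"rotation":[0,0,0],"grip":85},{"translation":[258,345,-60],"rotation":[0,0,0],"grip":85},{"translation":[258,345,-80],"rotation":[0,0,0],"grip":85}]'
```

```text
t: 1.75
eef_pos: [0.6003, 0.0991, 0.1828]
tcp_rot: [3.116, 0.397, 0.004]
ft_force: [1.4, -0.4, -0.4]
grip_width: 0.0851
```

```bash
python3 -m jog '[{"translation":[25,31,-20],"rotation":[0,0,0],"grip":85},{"translation":[25,31,-20],"rotation":[0,0,0],"grip":85},{"translation":[25,31,-20],"rotation":[0,0,0],"grip":85}]'
python3 - <<'E'
from h import *
c=save('wrist','w1'); s=sense(); print(s['eef_pos'],s['tcp_rot'])
P=cloud(c).reshape(-1,3)
d=np.hypot(P[:,0]-.626,P[:,1]-.13)<.05
for lo,hi in((.03,.085),(.055,.085),(.012,.03),(.003,.01)):
    q=P[d&(P[:,2]>lo)&(P[:,2]<hi)]
    if len(q)>5: r=cv2.minAreaRect(q[:,:2].astype(np.float32)); print(lo,len(q),np.round(r[0],4),np.round(r[1],4),round(r[2],1),np.percentile(q[:,2],[5,50,95]))
E
```

```text
t: 2.05
eef_pos: [0.6235, 0.1283, 0.1612]
tcp_rot: [3.116, 0.398, -0.004]
ft_force: [0.0, -1.2, -0.4]
grip_width: 0.0849
[0.62368563 0.12758005 0.16242196] [ 3.11638547e+00  3.96429658e-01 -4.94028442e-04]
0.03 1196 [0.6239 0.1313] [0.0395 0.0139] 14.6 [0.04488343 0.06899166 0.07021518]
0.055 1089 [0.6238 0.1314] [0.0395 0.0136] 14.6 [0.06450716 0.06908868 0.0702428 ]
0.012 1566 [0.6245 0.131 ] [0.0457 0.0474] 11.4 [0.02109291 0.02230931 0.02347765]
0.003 391 [0.6316 0.1331] [0.087  0.0886] 36.5 [0.00325278 0.00823895 0.00924508]
```

View pics/w1.png

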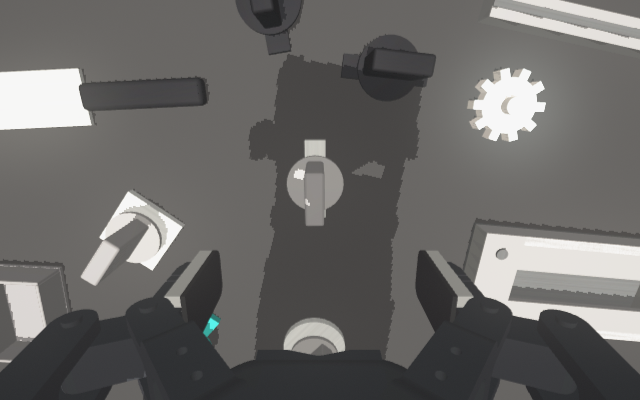

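The wrist view shows the anchor at (315,185), its grip in line with the jaws, yaw 14.6°. Descending.

```bash
python3 -m jog '[{"translation":[1,3,-30],"rotation":[0,0,0],"grip":85},{"translation":[1,3,-60],"rotation":[0,0,0],"grip":85},{"translation":[1,3,-90],"rotation":[0,0,0],"grip":85},{"translation":[1,3,-110],"rotation":[0,0,0],"grip":85},{"translation":[1,3,-118],"rotation":[0,0,0],"grip":85},{"translation":[1,3,-118],"rotation":[0,0,0],"grip":85},{"translation":[1,3,-118],"rotation":[0,0,0],"grip":85}]'
```

```text
t: 2.8
eef_pos: [0.6255, 0.1306, 0.0462]
tcp_rot: [-3.117, -0.396, -0.004]
ft_force: [-0.4, -0.3, 0.8]
grip_width: 0.0846
```

```bash
python3 -m jog '[{"translation":[0,0,-4],"rotation":[0,0,0],"grip":85},{"translation":[0,0,-4],"rotation":[0,0,0],"grip":40},{"translation":[0,0,-4],"rotation":[0,0,0],"grip":5},{"translation":[0,0,-4],"rotation":[0,0,0],"grip":5},{"translation":[0,0,-4],"rotation":[0,0,0],"grip":5},{"translation":[0,0,-4],"rotation":[0,0,0],"grip":5},{"translation":[0,0,-4],"rotation":[0,0,0],"grip":5},{"translation":[0,0,-4],"rotation":[0,0,0],"grip":5}]'
```

```text
t: 3.6
eef_pos: [0.6249, 0.1309, 0.0405]
tcp_rot: [-3.116, -0.396, -0.0]
ft_force: [0.2, -0.1, 0.3]
grip_width: 0.0131
```

```bash
python3 -m jog '[{"translation":[0,0,20],"rotation":[0,0,0],"grip":5},{"translation":[0,0,50],"rotation":[0,0,0],"grip":5},{"translation":[0,0,85],"rotation":[0,0,0],"grip":5},{"translation":[0,0,90],"rotation":[0,0,0],"grip":5},{"translation":[0,0,90],"rotation":[0,0,0],"grip":5},{"translation":[0,0,90],"rotation":[0,0,0],"grip":5}]'
python3 - <<'E'
from h import *
c=save('scene','s1',(220,60,540,300),2); s=sense(); print(s['eef_pos'],s['tcp_rot'],s['grip_width'],s['ft_force'])
E
```

```text
t: 4.2
eef_pos: [0.6243, 0.1308, 0.129]
tcp_rot: [3.116, 0.396, -0.003]
ft_force: [0.0, -0.0, -1.8]
grip_width: 0.0134
[0.62419061 0.13074153 0.12868116] [ 3.11640401  0.39630236 -0.00412949] 0.013044353894784392 [-0.58923638  0.34013722 -1.86879521]
```

View pics/s1.png

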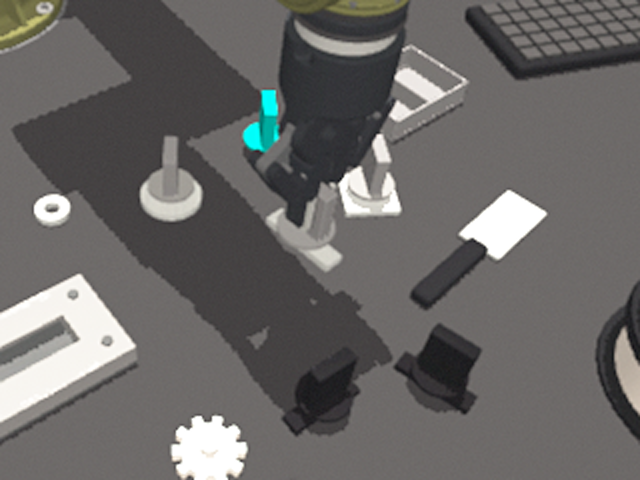

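The anchor is held level, with its foot at (305,235) in the crop. I carry it to the rail while turning it +84.7°.

```bash
python3 -m jog '[{"translation":[-4,-32,0],"rotation":[0,0,8.5],"grip":5},{"translation":[-8,-65,0],"rotation":[0,0,17],"grip":5},{"translation":[-12,-98,0],"rotation":[0,0,25.5],"grip":5},{"translation":[-16,-131,0],"rotation":[0,0,34],"grip":5},{"translation":[-20,-164,0],"rotation":[0,0,42.5],"grip":5},{"translation":[-24,-197,0],"rotation":[0,0,51],"grip":5},{"translation":[-28,-230,0],"rotation":[0,0,59.5],"grip":5},{"translation":[-32,-266,0],"rotation":[0,0,68],"grip":5}]'
python3 -m jog '[{"translation":[0,0,0],"rotation":[0,0,8.4],"grip":5},{"translation":[0,0,0],"rotation":[0,0,16.7],"grip":5},{"translation":[0,0,0],"rotation":[0,0,16.7],"grip":5},{"translation":[0,0,0],"rotation":[0,0,16.7],"grip":5},{"translation":[0,0,0],"rotation":[0,0,16.7],"grip":5}]'
```

```text
t: 5.05
eef_pos: [0.5921, -0.1361, 0.129]
tcp_rot: [-2.354, -2.078, 0.002]
ft_force: [1.1, 1.0, -2.1]
grip_width: 0.0135
t: 5.55
eef_pos: [0.5927, -0.1349, 0.1299]
tcp_rot: [-2.039, -2.389, 0.001]
ft_force: [0.2, -0.2, -1.5]
grip_width: 0.0134
```

Run:
```python
from h import *
s=sense(); print(s['eef_pos'],s['tcp_rot'])
for n in ('wrist','scene','top'):
    c=save(n,n[0]+'2'); P=cloud(c).reshape(-1,3)
    d=np.hypot(P[:,0]-.592,P[:,1]+.135)<.055
    for lo,hi,k in((.082,.1,'foot'),(.102,.114,'collar'),(.114,.16,'grip')):
        q=P[d&(P[:,2]>lo)&(P[:,2]<hi)]
        if len(q)>5: r=cv2.minAreaRect(q[:,:2].astype(np.float32)); print(n,k,len(q),np.round(r[0],4),np.round(r[1],4),round(r[2],1),np.percentile(q[:,2],[5,50,95]).round(4))
    d=(abs(P[:,0]-.592)<.08)&(abs(P[:,1]+.135)<.12)&(P[:,2]>.018)&(P[:,2]<.035); q=P[d]
    r=cv2.minAreaRect(q[:,:2].astype(np.float32)); print(n,'rail',r)
```

```text
[ 0.59274336 -0.13485326  0.12990548] [-2.03943645e+00 -2.38865339e+00  5.10068122e-04]
wrist foot 1069 [ 0.5874 -0.1091] [0.0178 0.016 ] 8.6 [0.0947 0.0977 0.0987]
wrist collar 2241 [ 0.5899 -0.1254] [0.0476 0.0269] 10.7 [0.1101 0.1117 0.1128]
wrist grip 7373 [ 0.5887 -0.134 ] [0.0396 0.038 ] 66.8 [0.1271 0.1575 0.1594]
wrist rail ((0.5866290926933289, -0.11966566741466522), (0.0964372530579567, 0.17920733988285065), 9.10987663269043)
scene foot 244 [ 0.5944 -0.1351] [0.0201 0.0701] 8.9 [0.0898 0.0954 0.0969]
scene collar 350 [ 0.6014 -0.1356] [0.0477 0.0338] 87.2 [0.1068 0.1095 0.1112]
scene grip 363 [ 0.6046 -0.1363] [0.041  0.0233] 84.0 [0.1176 0.1346 0.1567]
scene rail ((0.5911256074905396, -0.13379505276679993), (0.0986732468008995, 0.2108517438173294), 9.126506805419922)
top foot 31 [ 0.5898 -0.1058] [0.0179 0.0082] 6.1 [0.0936 0.0978 0.0998]
top rail ((0.5922943353652954, -0.13534677028656006), (0.09654875099658966, 0.21031537652015686), 9.470584869384766)
```

View pics/w2.png

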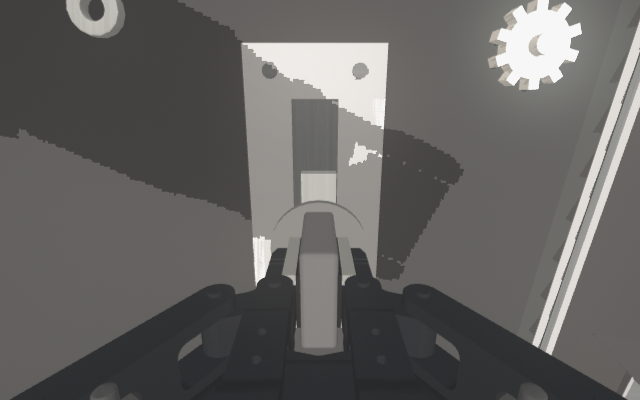

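View pics/s2.png

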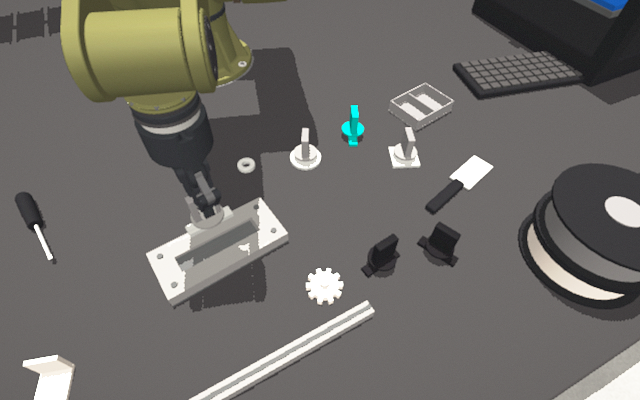

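In the wrist picture the foot's end at (318,187) stands over the slot, whose left and right edges are at columns 293 and 338. It is about 2 mm off centre toward +x, and the yaw matches. Correcting that and lowering.

```bash
python3 -m jog '[{"translation":[-2,0,-20],"rotation":[0,0,0],"grip":5},{"translation":[-2,0,-40],"rotation":[0,0,0],"grip":5},{"translation":[-2,0,-52],"rotation":[0,0,0],"grip":5},{"translation":[-2,0,-58],"rotation":[0,0,0],"grip":5},{"translation":[-2,0,-58],"rotation":[0,0,0],"grip":5},{"translation":[-2,0,-58],"rotation":[0,0,0],"grip":5}]'
python3 - <<'E'
from h import *
print(sense()['eef_pos'])
c=save('wrist','w3'); P=cloud(c).reshape(-1,3)
d=np.hypot(P[:,0]-.592,P[:,1]+.135)<.055
q=P[d&(P[:,2]>.034)&(P[:,2]<.045)]
if len(q)>5: r=cv2.minAreaRect(q[:,:2].astype(np.float32)); print(len(q),r,np.percentile(q[:,2],[5,50,95]).round(4))
E
```

```text
t: 6.3
eef_pos: [0.5913, -0.1352, 0.0732]
tcp_rot: [2.036, 2.392, 0.001]
ft_force: [-0.0, 0.6, -0.1]
grip_width: 0.0133
[ 0.59125577 -0.13519956  0.07315858]
1066 ((0.5859424471855164, -0.10945913195610046), (0.017730992287397385, 0.016126424074172974), 9.024138450622559) [0.0376 0.0409 0.042 ]
```

View pics/w3.png

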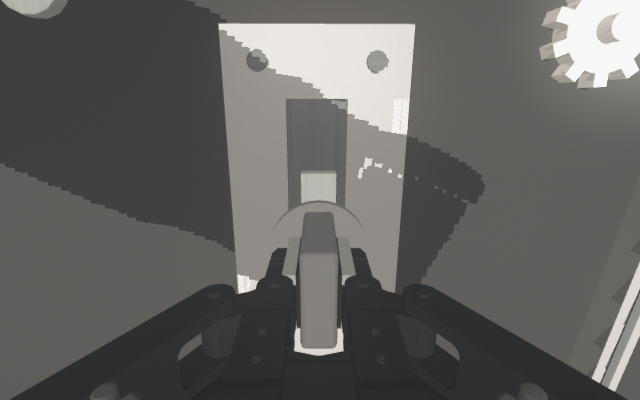

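The foot (columns 301–336) is centred in the slot (287–347), its underside about 33 mm up. Lowering until the collar touches.

```bash
python3 -m jog '[{"translation":[0,0,-8],"rotation":[0,0,0],"grip":5},{"translation":[0,0,-15],"rotation":[0,0,0],"grip":5},{"translation":[0,0,-19],"rotation":[0,0,0],"grip":5},{"translation":[0,0,-21],"rotation":[0,0,0],"grip":5},{"translation":[0,0,-21],"rotation":[0,0,0],"grip":5}]'
python3 -m jog '[{"translation":[0,0,-1],"rotation":[0,0,0],"grip":5},{"translation":[0,0,-1],"rotation":[0,0,0],"grip":5},{"translation":[0,0,-1],"rotation":[0,0,0],"grip":5}]'
```

```text
t: 6.85
eef_pos: [0.5907, -0.1351, 0.051]
tcp_rot: [-2.036, -2.392, 0.0]
ft_force: [0.3, -0.0, -1.9]
grip_width: 0.0133
t: 7.15
eef_pos: [0.5909, -0.1352, 0.0506]
tcp_rot: [2.036, 2.392, 0.0]
ft_force: [0.3, -0.1, -0.8]
grip_width: 0.0134
```

```bash
python3 -m jog '[{"translation":[0,0,-1],"rotation":[0,0,0],"grip":5},{"translation":[0,0,-1],"rotation":[0,0,0],"grip":5},{"translation":[0,0,-1],"rotation":[0,0,0],"grip":5}]'
```

```text
t: 7.45
eef_pos: [0.5909, -0.1352, 0.0495]
tcp_rot: [2.036, 2.392, 0.0]
ft_force: [0.4, -0.5, -1.0]
grip_width: 0.0137
```

```bash
python3 -m jog '[{"translation":[0,0,-0.5],"rotation":[0,0,0],"grip":5},{"translation":[0,0,-0.5],"rotation":[0,0,0],"grip":5}]'
python3 -m jog '[{"translation":[0,0,-0.5],"rotation":[0,0,0],"grip":5},{"translation":[0,0,-0.5],"rotation":[0,0,0],"grip":5}]'
```

```text
t: 7.65
eef_pos: [0.591, -0.1352, 0.0494]
tcp_rot: [2.036, 2.392, 0.0]
ft_force: [-2.7, 0.7, 4.2]
grip_width: 0.0132
t: 7.85
eef_pos: [0.591, -0.1352, 0.0494]
tcp_rot: [2.036, 2.392, 0.0]
ft_force: [-6.1, 0.7, 10.4]
grip_width: 0.0135
```

The collar rests on the rail, with 10 N upward at z 0.0494. I ease off to a light load and twist −90° (joint 6 has the most range that way).

```bash
python3 -m jog '[{"translation":[0,0,0.6],"rotation":[0,0,0],"grip":5},{"translation":[0,0,0.6],"rotation":[0,0,-6],"grip":5},{"translation":[0,0,0.6],"rotation":[0,0,-14],"grip":5},{"translation":[0,0,0.6],"rotation":[0,0,-22],"grip":5},{"translation":[0,0,0.6],"rotation":[0,0,-30],"grip":5}]'
```

```text
t: 8.35
eef_pos: [0.5912, -0.135, 0.0494]
tcp_rot: [2.59, 1.776, 0.001]
ft_force: [-1.2, 1.3, 4.0]
grip_width: 0.0133
```

```bash
python3 -m jog '[{"translation":[0,0,0],"rotation":[0,0,-8],"grip":5},{"translation":[0,0,0],"rotation":[0,0,-16],"grip":5},{"translation":[0,0,0],"rotation":[0,0,-24],"grip":5},{"translation":[0,0,0],"rotation":[0,0,-32],"grip":5},{"translation":[0,0,0],"rotation":[0,0,-40],"grip":5},{"translation":[0,0,0],"rotation":[0,0,-48],"grip":5},{"translation":[0,0,0],"rotation":[0,0,-56],"grip":5},{"translation":[0,0,0],"rotation":[0,0,-60],"grip":5}]'
python3 -m jog '[{"translation":[0,0,0],"rotation":[0,0,0],"grip":5},{"translation":[0,0,0],"rotation":[0,0,0],"grip":5}]'
python3 - <<'E'
from h import *
s=sense(); print(s['wrist_torque'],s['tcp_rot'])
c=save('wrist','w4'); P=cloud(c).reshape(-1,3)
d=np.hypot(P[:,0]-.592,P[:,1]+.135)<.055
q=P[d&(P[:,2]>.073)&(P[:,2]<.084)]
if len(q)>5: r=cv2.minAreaRect(q[:,:2].astype(np.float32)); print(len(q),r)
E
```

```text
t: 9.15
eef_pos: [0.5912, -0.1352, 0.0494]
tcp_rot: [3.132, 0.243, 0.002]
ft_force: [1.5, -0.1, 3.2]
grip_width: 0.0131
t: 9.35
eef_pos: [0.5912, -0.1352, 0.0494]
tcp_rot: [3.131, 0.255, 0.001]
ft_force: [1.3, -0.0, 4.9]
grip_width: 0.0132
[-0.05005578 -0.07694284 -0.08573073] [3.13088403e+00 2.55347124e-01 1.46149668e-03]
5161 ((0.5999186635017395, -0.13366709649562836), (0.050527073442935944, 0.05068754032254219), 56.225948333740234)
```

View pics/w4.png

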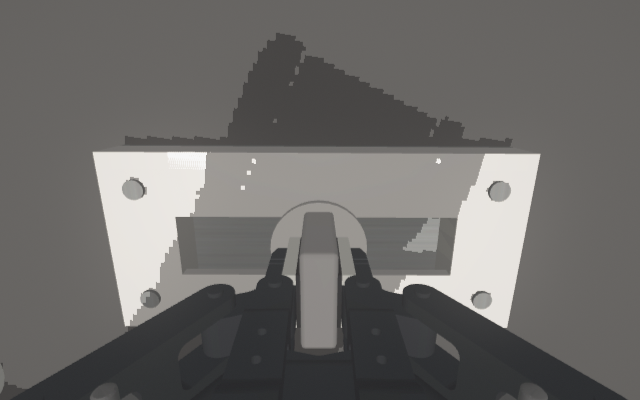

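The grip is now crosswise to the slot (yaw 9.3° against a rail yaw of 9.2°), the foot is hidden under the lips, and the collar at (318,235) is on the rail. Releasing and rising.

```bash
python3 -m jog '[{"translation":[0,0,0.5],"rotation":[0,0,0],"grip":40},{"translation":[0,0,0.5],"rotation":[0,0,0],"grip":60},{"translation":[0,0,0.5],"rotation":[0,0,0],"grip":60},{"translation":[0,0,0.5],"rotation":[0,0,0],"grip":60},{"translation":[0,0,0.5],"rotation":[0,0,0],"grip":60}]'
python3 -m jog '[{"translation":[0,0,15],"rotation":[0,0,0],"grip":60},{"translation":[0,0,40],"rotation":[0,0,0],"grip":60},{"translation":[0,0,80],"rotation":[0,0,0],"grip":60},{"translation":[0,0,120],"rotation":[0,0,0],"grip":60},{"translation":[-40,0,150],"rotation":[0,0,0],"grip":60},{"translation":[-80,0,150],"rotation":[0,0,0],"grip":60},{"translation":[-100,0,150],"rotation":[0,0,0],"grip":60},{"translation":[-100,0,150],"rotation":[0,0,0],"grip":60}]'
python3 - <<'E'
from h import *
for n in ('wrist','scene','top'):
    c=save(n,n[0]+'5'); P=cloud(c).reshape(-1,3)
    d=np.hypot(P[:,0]-.592,P[:,1]+.135)<.05
    for lo,hi,k in((.06,.085,'gripTop'),(.0285,.04,'collar'),(.003,.013,'low')):
        q=P[d&(P[:,2]>lo)&(P[:,2]<hi)]
        if len(q)>5: r=cv2.minAreaRect(q[:,:2].astype(np.float32)); print(n,k,len(q),np.round(r[0],4),np.round(r[1],4),round(r[2],1),np.percentile(q[:,2],[5,50,95]).round(4))
E
```

```text
t: 9.9
eef_pos: [0.5908, -0.1351, 0.0494]
tcp_rot: [-3.131, -0.252, 0.0]
ft_force: [0.1, 0.6, 0.7]
grip_width: 0.0601
t: 10.7
eef_pos: [0.4893, -0.1351, 0.2012]
tcp_rot: [3.131, 0.251, 0.002]
ft_force: [1.2, -0.2, 0.0]
grip_width: 0.0601
wrist gripTop 1187 [ 0.5896 -0.136 ] [0.0395 0.0141] 9.3 [0.076  0.0781 0.0794]
wrist collar 1903 [ 0.5895 -0.1366] [0.0937 0.0912] 9.2 [0.0286 0.0311 0.0325]
wrist low 2098 [ 0.5907 -0.1355] [0.0332 0.0993] 9.1 [0.0041 0.0053 0.0066]
scene gripTop 258 [ 0.5934 -0.1352] [0.0397 0.0139] 9.3 [0.0627 0.0754 0.0771]
scene collar 299 [ 0.5936 -0.1353] [0.0469 0.0454] 86.9 [0.0286 0.0294 0.0365]
scene low 267 [ 0.6022 -0.1335] [0.0755 0.0987] 9.2 [0.0031 0.0038 0.0103]
top gripTop 164 [ 0.5924 -0.1362] [0.0398 0.0146] 8.4 [0.0643 0.0777 0.0807]
top collar 407 [ 0.5916 -0.1316] [0.0854 0.0949] 85.3 [0.0286 0.03   0.0342]
top low 308 [ 0.5768 -0.1374] [0.0658 0.0992] 9.3 [0.0034 0.0058 0.0085]
```

View pics/w5.png

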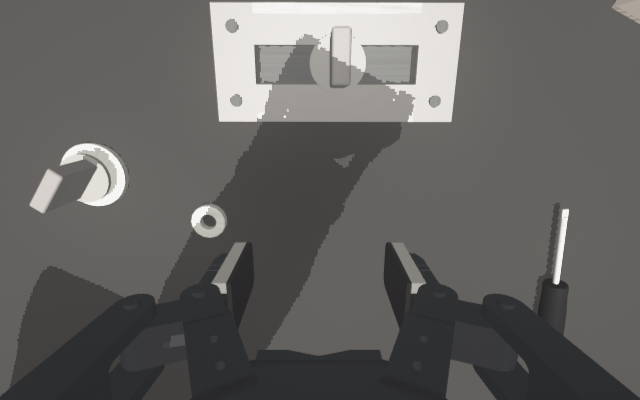

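View pics/s5.png

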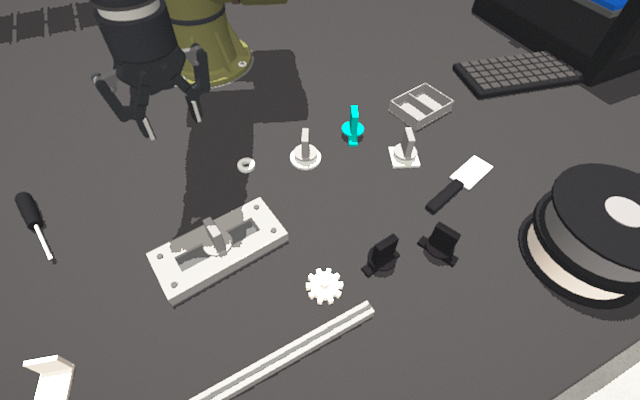

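The anchor stands upright in the rail at (215,238) in the scene view. Its grip lies crosswise, with the grip top at 77 mm and the collar at 30 mm, both as expected when seated. The round anchor (305,150) and the square anchor (405,150) stand where they were, and the gripper is clear. Handing in.

```bash
python3 -c "
from rig import job_done
print(job_done())"
```

```text
the job is handed in; nothing more can be done
None
```

The long-footed anchor is locked in the wide T-slot rail and released, and the job was handed in at about 11 s of the 45 s allowed. I lowered it through the slot until the collar touched, with about 10 N of contact force. Then I twisted it −90° under a light load, opened the jaws and backed the arm away.

**Last checks:**
- **Seating and twist:** the grip yaw is 9.3° in the wrist and scene views and 8.4° in the coarser top view, against 9.2° for the rail's crosswise direction. The collar is at about 30 mm and the grip top at about 77 mm, which matches a fully seated anchor.
- **Camera agreement:** the three cameras place the anchor within 4 mm of each other in x (0.5896 to 0.5934 m).
- **Foot:** the foot is hidden under the lips, so its crosswise lie is inferred from the grip, which runs parallel to it.
- **Other anchors:** the round and square anchors look unmoved in the final scene view, which I judged by eye and did not re-measure.

No check failed.

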